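Set a block in the drilling jig and clamp it

TASK

Set up the pale wooden mandrel-stand block for drilling its second row of holes: slide it along the jig board, under the metal bush plate, until it sits square and hard up against both the dark fence and the end stop, then push the red-handled cam lever round clockwise as far as it goes so that it clamps the block tight, and move clear. Only push, with the fingertips: do not grip or force the handle, do not lift the block off the board, and leave the jar, the brass weight and the cork-lidded pot where they stand.

Things in the scene. Friction and masses are not known exactly. Their poses are not given: they have to be found in the camera images.
- jig: Drilling jig screwed to the bench, fixed. Origin: at bench level under the centre of a block that is fully home; x points to the fence (away from the robot, within 15 deg), y left along the fence, z up. White-faced board x -130 to 85 mm, y -90 to 235 mm, top at z 12 mm. A home block fills x -45 to 45, y -55 to 55 mm. The cam lever's bolt stands at x -71.2, y -15 mm.
- fence (a point): On the inner face of the dark wooden fence of the jig (jig x = 45 mm), 17 mm above the board. The fence is 20 mm thick, runs from y -84 to 226 mm in the jig's frame, top 46 mm above the bench.
- end_stop (a point): On the face of the dark wooden end stop (jig y = -55 mm; x = 2 mm), 13 mm above the board. The stop reaches from x -33 to 37 mm in the jig's frame, is 18 mm thick, top 38 mm above the bench.
- bush_plate (a point): Middle of the underside of the metal bush plate with three drill bushes, which is screwed on the fence and reaches over the block: jig x 15 to 65 mm, y -47 to 47 mm, 46 to 52 mm above the bench. The block passes under it with 4 mm to spare.
- block: Loose pale wooden block, 90 mm (its x) by 110 mm (its y) by 30 mm high, about 0.25 kg, origin at the centre of its underside. Three small drilled holes along its -x side, three pencil crosses along its +x side. Starts on the board, 100 to 150 mm left of home and 14 to 45 mm short of it towards the fence, turned up to 12 deg. Home: origin at x 0, y 0, z 12 mm of the jig, axes parallel.
- cam_lever: Cam clamp lever, turning level about its bolt: aluminium disc, 40 mm diameter, set 7 mm off the bolt, 19 to 40 mm above the bench; over it a bar 14 mm wide and a red round handle of 18 mm diameter, lying level, 49 to 117 mm out from the bolt, its axis 43.5 mm above the bench. Origin on the bolt's axis, 19 mm above the bench; x along the handle, z up.
- handle (a point): Middle of the red handle, on its axis, 83 mm out from the bolt.
- cam (a joint): Cam lever angle, rad. 0 = open: handle points 220 deg counter-clockwise from the jig's x (towards the robot and right), disc 11 mm clear of a home block. Grows clockwise seen from above, to a stop at 2.18 (handle 95 deg from the jig's x: to the left). From about 1.95 the disc presses a home block on the fence; about 10 N on the handle closes it; it stays where left. Starts at 0 to 0.45.
- orange_jar: Bystander: jar of orange glass chips with red lid, 58 mm wide, 79 mm high, loose on the bench to the left of the board; origin at the centre of its underside.
- brass_weight: Bystander: small brass weight with a neck, 35 mm wide, 39 mm high, loose on the bench in front of the board; origin at the centre of its underside.
- cork_pot: Bystander: small black pot with cork lid, 47 mm wide, 37 mm high, loose on the bench to the right of the board; origin at the centre of its underside.
Not all that is in view belongs to the job. What is shaped like the block but orange or pink is not meant.

How it is judged:
On the way:
1. the block is slid into the corner of fence and end stop (within 8 mm of each) while the cam lever is still open (x of block in the frame of jig above -0.008 m and y of block in the frame of jig below 0.008 m and value of joint cam below 1.7 rad), for 0.2 s.
At the end, for the whole second after the job is handed in: The block lies on the board within 2.5 mm of both the fence and the end stop and square to them within 0.03 rad, at rest; the cam lever is past 2.0 rad and presses on the block with more than 3 N (x of block in the frame of jig between -0.0025 and 0.003 m and y of block in the frame of jig between -0.003 and 0.0025 m and z of block in the frame of jig below 0.015 m and angle between the x axis of block and the x axis of jig, either way round below 0.03 rad and value of joint cam above 2 rad and contact force between cam_lever and block above 3 N and linear speed of block below 0.01 m/s); the robot touches nothing.
It fails at once if the handle is gripped or forced (fingers on the lever with more than 45 N) (contact force between the fingers and cam_lever above 45 N).
It fails at once if the block is lifted off the board (more than 8 mm) or tipped (z of block in the frame of jig above 0.02 m or angle between block's own z axis and vertical above 0.15 rad).
It fails at once if the orange jar is pushed more than 15 mm or knocked over (distance of orange_jar from where it was at the start of the episode above 0.015 m or angle between orange_jar's own z axis and vertical above 0.3 rad).
It fails at once if the brass weight is pushed more than 15 mm or knocked over (distance of brass_weight from where it was at the start of the episode above 0.015 m or angle between brass_weight's own z axis and vertical above 0.3 rad).
It fails at once if the cork pot is pushed more than 15 mm or knocked over (distance of cork_pot from where it was at the start of the episode above 0.015 m or angle between cork_pot's own z axis and vertical above 0.3 rad).
It also fails if it takes over 58 s, if anything falls off the work surface, if the arm or the gripper's body presses on something with over 40 N, if the wrist force passes 120 N, or if a joint passes its speed limit or range.

ROBOT

A 6-joint arm with a two-finger parallel gripper is mounted at the origin on the work surface; the furniture and walls round the work are solid. World frame = base frame: x ahead of the robot, y to its left, z up, the work surface at z = 0. Lengths are in m, angles in rad, forces in N, time in s.
With the tool pointing down it reaches from about 0.325 to 1 m from the base axis. Payload 5.1 kg.
Tool frame: the origin (TCP) lies on the front face of the gripper's body, between the roots of the fingers; the fingertips stand 73 mm ahead of it and the grasp point (between the pads) lies 54 mm ahead of it; z points along the fingers, y is the line along which they close (so a half turn about z gives the same grasp; the last joint's range is limited). The gripper opens to 85 mm and grips with 20 to 120 N. Pads are 22 mm wide; open, the fingers measure 114 mm over their backs; the gripper's body (76 mm by 85 mm) begins 54 mm behind the grasp point. The pads swing forward as they close: fully open they stand 13 mm farther back than shut.
Start: joints at [-1.269, 0.124, 1.65, -0, 1.367, -0.083], TCP at [0.244, -0.602, 0.304] pointing down, gripper open.
Joint ranges: [-2.61, 2.61], [-1.02, 2.33], [0.03, 2.71], [-1.35, 4.49], [0.32, 2.68], [-2.91, 2.91]. Speed limits (rad/s): [2.57, 2.57, 3.14, 3.14, 3.14, 3.14].

INTERFACE

Orientations are given as [roll, pitch, yaw] about the fixed x, y, z axes, in that order (R = Rz(yaw) Ry(pitch) Rx(roll)).
In Python, from workcell import arm, imaging, order gives the robot as it stands. The module is installed in compiled form; this text tells all that it offers.
- The arm moves only by the tool jog_arm, never from a script. Its argument "moves" is a list of rows, each an object with "travel": the shift along the tool's x, y, z as a fraction of full scale, a list of three; "turn": the turn, a rotation vector about the tool's x, y, z as a fraction of full scale, a list of three. In form: [{"travel": [tx, ty, tz], "turn": [wx, wy, wz]}, ...]. A call has 1 to 20 rows; each row shifts and turns the commanded pose from where the row before left it, along the tool's axes as they then stand; what a row does not reach is not made up. Full scale, the value 1, is 0.025 m for a shift and 30 degrees for a turn. A row lasts 1/12 s, in which the tool goes at most 41.7 mm and 7.16 degrees, less where a joint would pass 70% of its speed; a pose out of reach is approached as far as the arm can. A call with a number of a shift or a turn outside -1 to 1 is refused whole. A call with a gripper value outside its range is refused whole. "jaw" is the closure, from 0 (fully open) to 1 (shut), set as the call begins (left out, the last holds). The fingers move at their own pace and stop on an object; the grip force is fixed at half the most. Time passes only in rows, so rows that do not move let the fingers close. It gives the time, the measured TCP pose, the force, the opening and the grip force at its end, in the units of the state.
- arm.observe(): the state, without advancing time (a new reading comes with each control period).
- imaging.capture(name): name is "side" or "top"; returns a dict with "color" (480x640x3 uint8, red, green, blue), "mtx" (3x3 intrinsics, pixels), "pose" (4x4, takes a point from camera to world coordinates). Camera axes: x right, y down, z forward; pixel columns grow to the right and rows downward; lengths in m; the calibration is good to about 2 mm. A picture is of the moment at which its call begins. There is no depth.
- order.job_done(): hands the job in; it is judged then, once.
The state is a dict: "time": time; "qpos": joint angles; "qvel": joint speeds; "effort": joint torques, N m; "tcp_pos": TCP position; "eef_rot": TCP orientation; "force": force on the tool from outside, world axes, zero at the start; "torque": the same for the moment, N m; "grip_width": opening from 0.0 (shut) to 1.0 (fully open); "finger_force": force on a finger pad.
Only numpy, scipy, OpenCV 4.12 (cv2) and the standard library are available. Lean on these libraries where they do the work, as an engineer would, in place of code of your own. Each camera call takes 0.05 s, during which the arm holds its last target. There are 200 camera calls.

## Working session

There is one attempt and no reset: what is moved stays moved. The work goes in short steps, Python scripts to look and compute and a tool call to move; the robot and the scene stay as the last step left them, time stands still between calls to the robot, and variables do not carry over. Pictures are saved under pics/ and viewed, at most 10 in all, crops included, and the job is handed in when it is done.

Besides the shell and the picture viewer there is one more tool, called by a JSON object that holds its "name" and its "arguments". jog_arm: Moves the arm, as the interface text tells. Its arguments: {"type":"object","properties":{"moves":{"type":"array"},"jaw":{"type":"number"}},"required":["moves"]}

```bash
mkdir -p pics; python3 - <<'E'
from workcell import arm, imaging
import cv2,numpy as np
s=arm.observe();print(s)
for n in("top","side"):
    c=imaging.capture(n);cv2.imwrite(f"pics/{n}0.png",c["color"][:,:,::-1]);np.savez(f"{n}0.npz",**c)
    print(n,c["mtx"].round(1).tolist(),c["pose"].round(4).tolist())
E
```

```text
{'time': 0.0, 'qpos': array([-1.26862848e+00,  1.24533257e-01,  1.65163938e+00,  1.30602085e-05,
        1.36747955e+00, -8.25969587e-02]), 'qvel': array([ 1.16779568e-03, -1.72048180e-03, -1.89842495e-05,  2.28815394e-03,
        1.09411238e-03, -5.53280196e-04]), 'effort': array([-3.70048720e-04, -4.23626089e+01, -3.65450191e+01, -1.38763417e-04,
        6.92781934e-03,  2.22650058e-06]), 'tcp_pos': array([ 0.24381746, -0.60206343,  0.3026551 ]), 'eef_rot': array([-3.13954119e+00, -1.82660194e-04,  3.84761964e-01]), 'force': array([ 0.26071916,  0.10939745, -0.03285026]), 'torque': array([ 0.01762055, -0.02409154,  0.02529355]), 'finger_force': 0.0, 'grip_width': 1.0019285294315357}
top [[622.4, 0.0, 316.0], [0.0, 622.4, 232.0], [0.0, 0.0, 1.0]] [[0.0286, -0.9988, 0.0392, 0.5762], [-0.9996, -0.0285, 0.0039, 0.0137], [-0.0028, -0.0393, -0.9992, 1.3465], [0.0, 0.0, 0.0, 1.0]]
side [[495.2, 0.0, 320.8], [0.0, 495.2, 246.8], [0.0, 0.0, 1.0]] [[-0.8143, -0.2648, 0.5165, 0.1362], [-0.5804, 0.3743, -0.7232, 0.7201], [-0.0019, -0.8887, -0.4585, 0.5277], [0.0, 0.0, 0.0, 1.0]]
```

View pics/top0.png

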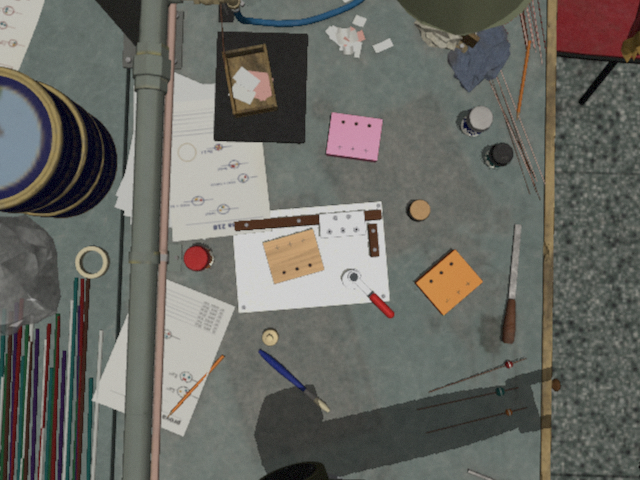

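View pics/side0.png

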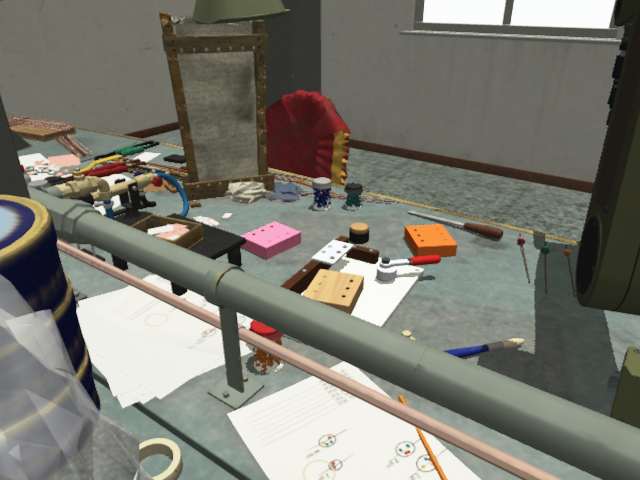

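The candidates are the pale wood block at (293,256), the orange block at (449,282), the pink block at (354,137) and the wooden tray at (250,78). I choose the pale block on the white board. The fence runs from (235,225) to (382,213), the end stop is at (375,240), the cam bolt at (350,276), and the red handle tip at (390,313). The jar is at (198,258), the brass weight at (269,338) and the cork pot at (419,210).

```bash
cat > h.py <<'E'
import numpy as np,cv2
def ray(c,px,z):
    px=np.atleast_2d(px).astype(float)
    d=np.c_[px,np.ones(len(px))]@np.linalg.inv(c["mtx"]).T@c["pose"][:3,:3].T
    o=c["pose"][:3,3]
    return (o+d*((z-o[2])/d[:,2])[:,None])[:,:2]
def proj(c,P):
    P=np.atleast_2d(P);q=(P-c["pose"][:3,3])@c["pose"][:3,:3]@c["mtx"].T
    return q[:,:2]/q[:,2:]
def big(m):
    cs=cv2.findContours(m.astype(np.uint8),cv2.RETR_EXTERNAL,cv2.CHAIN_APPROX_NONE)[0]
    return max(cs,key=cv2.contourArea)[:,0].astype(np.float32)
E
python3 - <<'E'
from h import *
c=np.load("top0.npz");im=c["color"];hsv=cv2.cvtColor(im,cv2.COLOR_RGB2HSV)
H,S,V=[hsv[...,i].astype(int) for i in range(3)]
roi=np.zeros(H.shape,bool);roi[195:325,228:400]=1
for p in [(293,245),(300,220),(280,219),(374,240),(240,290),(385,308)]: print(p,hsv[p[1],p[0]])
def rep(n,m,z):
    k=big(m);w=ray(c,k,z);r=cv2.minAreaRect(w.astype(np.float32)*1000);print(n,[np.round(x,1) for x in r],len(k))
    return r
white=roi&(S<30)&(V>190)
ys,xs=np.where(white);hull=cv2.convexHull(np.c_[xs,ys].astype(np.float32))
w=ray(c,hull[:,0],.012)*1000;print("board",cv2.minAreaRect(w.astype(np.float32)))
wood=roi&(H>8)&(H<25)&(S>60)&(V>130);rep("block",wood,.042)
fence=roi&(V<130)&(S>60)&(H<20);fence[:,322:]=0;rep("fence",fence,.046)
red=roi&((H<6)|(H>172))&(S>150)&(V>110);rep("handle",red,.0435)
cv2.imwrite("pics/crop0.png",cv2.resize(im[195:325,180:440,::-1],None,fx=3,fy=3,interpolation=cv2.INTER_CUBIC))
E
```

```text
(293, 245) [ 16 106 186]
(300, 220) [  9  22 117]
(280, 219) [ 11 136  75]
(374, 240) [ 11 142  81]
(240, 290) [ 60   1 206]
(385, 308) [  1 189 179]
board ((574.766357421875, 34.7801513671875), (267.6788635253906, 342.085693359375), 1.9563283920288086)
block [array([576.1,  65.2]), array([ 89.8, 108.8]), np.float64(17.4)] 178
fence [array([645.1, 101.8]), array([ 19.6, 175.5]), np.float64(6.2)] 181
handle [array([ 477.8, -122.3]), array([61.7, 14.8]), np.float64(46.6)] 53
```

View pics/crop0.png

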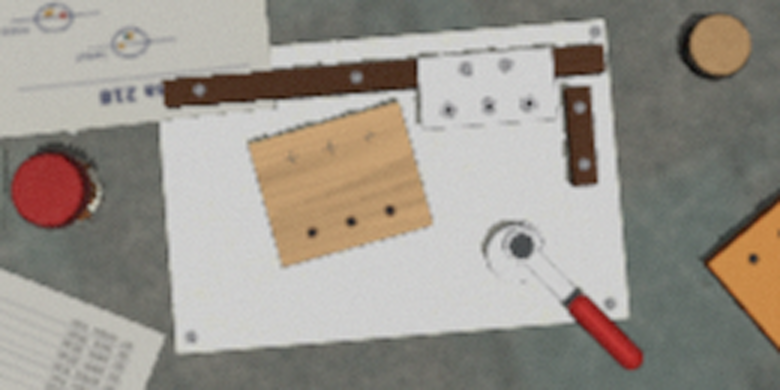

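The crop confirms the choice: the block has holes on its robot side, crosses on its fence side, and is turned counter-clockwise relative to the fence. The jig is rotated about +6.2°. I'll refine the jig frame and check the bystanders and the pipe.

```bash
cat >> h.py <<'E'
A=np.deg2rad(6.2);R=np.array([[np.cos(A),-np.sin(A)],[np.sin(A),np.cos(A)]]);O=np.array([.6053,-.0416])
def j2w(p): return O+R@(np.array(p)/1000)
def w2j(p): return (np.atleast_2d(p)-O)@R*1000
def plan(jx,jy,z,yawdeg):
    from workcell import arm
    from scipy.spatial.transform import Rotation as Q
    s=arm.observe();T=Q.from_euler('xyz',s['eef_rot'])
    d=T.inv().apply(np.r_[j2w((jx,jy)),z]-s['tcp_pos'])/.025
    w=(T.inv()*Q.from_euler('xyz',[np.pi,0,np.deg2rad(yawdeg)+A])).as_rotvec()/np.deg2rad(30)
    print("units travel",d.round(2),"turn",w.round(3),"tcpjig",w2j(s['tcp_pos'][:2]).round(1),s['tcp_pos'].round(4),"F",s['force'].round(1),s['time'])
E
python3 - <<'E'
from h import *
c=np.load("top0.npz");s=np.load("side0.npz")
im=c["color"];hsv=cv2.cvtColor(im,cv2.COLOR_RGB2HSV);H,S,V=[hsv[...,i].astype(int) for i in range(3)]
m=(V<130)&(S>60)&(H<20);m[:222]=0;m[262:]=0;m[:,:362]=0;m[:,390:]=0
k=cv2.minAreaRect((w2j(ray(c,big(m),.038))).astype(np.float32));print("stop expect (2,-64) 70x18",k)
print("bolt exp -71,-15",w2j(ray(c,(353.5,276.5),.045)))
print("board corners exp (85,-90),(-130,-90),(-130,235)",w2j(ray(c,[(381.5,202),(389.5,300.5),(239,312.5)],.012)).round())
for n,p,z in(("jar",(198,258),.079),("weight",(269,337),.03),("pot",(419,210),.037)):print(n,w2j(ray(c,p,z)).round(),ray(c,p,z).round(3))
# fence/stop checks in side view; pipe height from two-view intersection
print("stop pt in side",proj(s,np.r_[j2w((2,-55)),.038]))
E0=[ray(s,p,0)[0] for p in[(235,388)]];print("pipe post foot",E0)
for z in(.1,.15,.2,.25,.3):print(z,"top x=135,165 row250:",ray(c,[(135,250),(165,250)],z).round(3).tolist(),"side",ray(s,(225,285),z).round(3).tolist())
plan(-92,112,.20,0)
E
```

```text
stop expect (2,-64) 70x18 ((2.632862091064453, -60.707515716552734), (17.298662185668945, 67.56803894042969), 89.97896575927734)
bolt exp -71,-15 [[-70.6320352  -13.10882776]]
board corners exp (85,-90),(-130,-90),(-130,235) [[  83.  -88.]
 [-129.  -87.]
 [-129.  235.]]
jar [[ -7. 301.]] [[0.566 0.257]]
weight [[-184.  174.]] [[0.404 0.111]]
pot [[  58. -163.]] [[ 0.68  -0.197]]
stop pt in side [[361.0207814 248.4143978]]
pipe post foot [array([0.56796915, 0.3374887 ])]
0.1 top x=135,165 row250: [[0.579, 0.38], [0.58, 0.32]] side [[0.667, 0.247]]
0.15 top x=135,165 row250: [[0.578, 0.365], [0.58, 0.307]] side [[0.605, 0.303]]
0.2 top x=135,165 row250: [[0.578, 0.351], [0.58, 0.295]] side [[0.543, 0.358]]
0.25 top x=135,165 row250: [[0.578, 0.336], [0.58, 0.283]] side [[0.481, 0.413]]
0.3 top x=135,165 row250: [[0.578, 0.321], [0.58, 0.271]] side [[0.419, 0.468]]
units travel [ 19.5  -20.66   4.15] turn [-0.004  0.     0.528] tcpjig [[-419.9 -518.2]] [ 0.2438 -0.6021  0.3027] F [-0.3  0.   0.1] 0.1
```

```bash
sed -i 's/O=np.array(\[.6053,-.0416\])/O=np.array([.6051,-.0396])/' h.py; ls
```

```text
h.py
pics
side0.npz
top0.npz
```

{"name": "jog_arm", "arguments": {"jaw": 0.5, "moves": [{"travel": [0.97, -1, 0], "turn": [0, 0, 0]}, {"travel": [0.97, -1, 0], "turn": [0, 0, 0]}, {"travel": [0.97, -1, 0], "turn": [0, 0, 0]}, {"travel": [0.97, -1, 0], "turn": [0, 0, 0]}, {"travel": [0.97, -1, 0], "turn": [0, 0, 0]}, {"travel": [0.97, -1, 0], "turn": [0, 0, 0]}, {"travel": [0.97, -1, 0], "turn": [0, 0, 0]}, {"travel": [0.97, -1, 0], "turn": [0, 0, 0]}, {"travel": [0.97, -1, 0], "turn": [0, 0, 0]}, {"travel": [0.97, -1, 0], "turn": [0, 0, 0]}, {"travel": [0.97, -1, 0], "turn": [0, 0, 0]}, {"travel": [0.97, -1, 0], "turn": [0, 0, 0]}, {"travel": [0.97, -1, 0], "turn": [0, 0, 0]}, {"travel": [0.97, -1, 0], "turn": [0, 0, 0]}, {"travel": [0.97, -1, 0], "turn": [0, 0, 0]}, {"travel": [0.97, -1, 0], "turn": [0, 0, 0]}, {"travel": [0.97, -1, 0], "turn": [0, 0, 0]}, {"travel": [0.97, -1, 0], "turn": [0, 0, 0.2]}, {"travel": [0, 0, 0.5], "turn": [0, 0, 0.2]}, {"travel": [0, 0, 0.5], "turn": [0, 0, 0.128]}]}}

```text
time: 1.77
tcp_pos: [0.4803, -0.0196, 0.2791]
eef_rot: [3.141, -0.001, 0.108]
force: [-1.5, 0.0, -0.7]
grip_width: 0.499
finger_force: 0.0
```

```bash
python3 -c "
from h import *
plan(-92,112,.093,0)"
```

```text
units travel [ 1.19 -3.15  7.45] turn [ 0.001 -0.003 -0.001] tcpjig [[-121.9   33.4]] [ 0.4803 -0.0196  0.2791] F [-1.5  0.  -0.7] 1.7667
```

{"name": "jog_arm", "arguments": {"moves": [{"travel": [0.3, -0.79, 0.5], "turn": [0, 0, 0]}, {"travel": [0.3, -0.79, 0.5], "turn": [0, 0, 0]}, {"travel": [0.3, -0.79, 0.5], "turn": [0, 0, 0]}, {"travel": [0.3, -0.79, 0.5], "turn": [0, 0, 0]}, {"travel": [0, 0, 0.9], "turn": [0, 0, 0]}, {"travel": [0, 0, 0.9], "turn": [0, 0, 0]}, {"travel": [0, 0, 0.9], "turn": [0, 0, 0]}, {"travel": [0, 0, 0.8], "turn": [0, 0, 0]}, {"travel": [0, 0, 0.6], "turn": [0, 0, 0]}, {"travel": [0, 0, 0.4], "turn": [0, 0, 0]}, {"travel": [0, 0, 0.4], "turn": [0, 0, 0]}, {"travel": [0, 0, 0.3], "turn": [0, 0, 0]}, {"travel": [0, 0, 0.2], "turn": [0, 0, 0]}, {"travel": [0, 0, 0], "turn": [0, 0, 0]}, {"travel": [0, 0, 0], "turn": [0, 0, 0]}]}}

```text
time: 3.02
tcp_pos: [0.5012, 0.0602, 0.0942]
eef_rot: [3.142, -0.0, 0.108]
force: [0.2, 0.1, 0.9]
grip_width: 0.498
finger_force: 0.0
```

```bash
python3 - <<'E'
from h import *
from workcell import imaging
plan(-56,112,.093,0)
a=imaging.capture("top")["color"][195:345,180:440,::-1];b=imaging.capture("side")["color"][190:390,250:510,::-1]
cv2.imwrite("pics/p1.png",cv2.resize(np.vstack([a,b]),None,fx=1.7,fy=1.7,interpolation=cv2.INTER_CUBIC))
E
```

```text
units travel [ 1.46 -0.06  0.05] turn [ 0.    -0.001  0.   ] tcpjig [[-92.5 110.5]] [0.5012 0.0602 0.0942] F [0.2 0.1 0.9] 3.0167
```

View pics/p1.png

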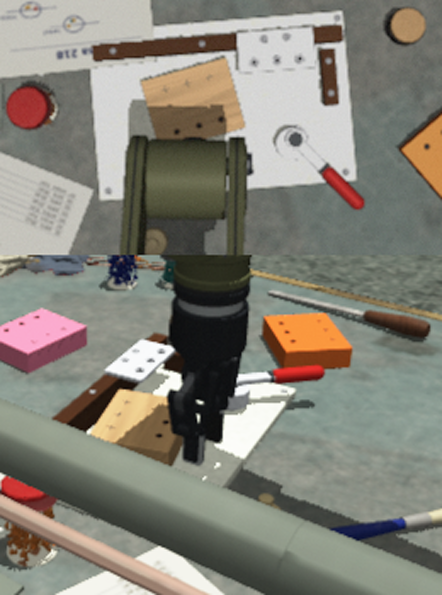

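The gripper is half open and stands on the robot side of the block, with both fingers down near the board. Next I push towards the fence.

{"name": "jog_arm", "arguments": {"moves": [{"travel": [0.15, 0, 0], "turn": [0, 0, 0]}, {"travel": [0.15, 0, 0], "turn": [0, 0, 0]}, {"travel": [0.1, 0, 0], "turn": [0, 0, 0]}, {"travel": [0.1, 0, 0], "turn": [0, 0, 0]}, {"travel": [0.1, 0, 0], "turn": [0, 0, 0]}, {"travel": [0.1, 0, 0], "turn": [0, 0, 0]}, {"travel": [0.1, 0, 0], "turn": [0, 0, 0]}, {"travel": [0.1, 0, 0], "turn": [0, 0, 0]}, {"travel": [0.1, 0, 0], "turn": [0, 0, 0]}, {"travel": [0.1, 0, 0], "turn": [0, 0, 0]}, {"travel": [0.1, 0, 0], "turn": [0, 0, 0]}, {"travel": [0.1, 0, 0], "turn": [0, 0, 0]}, {"travel": [0.1, 0, 0], "turn": [0, 0, 0]}, {"travel": [0, 0, 0], "turn": [0, 0, 0]}]}}

```text
time: 4.28
tcp_pos: [0.5363, 0.064, 0.0941]
eef_rot: [3.141, -0.001, 0.108]
force: [-0.4, -0.0, 0.0]
grip_width: 0.504
finger_force: 0.0
```

{"name": "jog_arm", "arguments": {"moves": [{"travel": [0.06, 0, 0], "turn": [0, 0, 0]}, {"travel": [0.06, 0, 0], "turn": [0, 0, 0]}, {"travel": [0, 0, 0], "turn": [0, 0, 0]}]}}

```text
time: 4.53
tcp_pos: [0.5376, 0.0643, 0.0937]
eef_rot: [-3.142, 0.004, 0.108]
force: [-5.5, -0.4, 3.9]
grip_width: 0.497
finger_force: 3.1
```

{"name": "jog_arm", "arguments": {"moves": [{"travel": [0.06, 0, 0], "turn": [0, 0, 0]}, {"travel": [0.06, 0, 0], "turn": [0, 0, 0]}, {"travel": [0, 0, 0], "turn": [0, 0, 0]}]}}

```text
time: 4.78
tcp_pos: [0.5381, 0.0643, 0.093]
eef_rot: [-3.142, 0.012, 0.109]
force: [-14.4, -1.7, 10.2]
grip_width: 0.502
finger_force: 7.8
```

```bash
python3 - <<'E'
from h import *
from workcell import imaging
plan(-56,112,.093,0)
c=imaging.capture("top");cv2.imwrite("pics/p2.png",cv2.resize(c["color"][195:325,180:440,::-1],None,fx=3,fy=3,interpolation=cv2.INTER_CUBIC))
E
```

```text
units travel [-0.03 -0.06  0.  ] turn [-0.     0.023  0.001] tcpjig [[-55.3 110.6]] [0.5381 0.0643 0.093 ] F [-14.4  -1.7  10.2] 4.7833
```

View pics/p2.png

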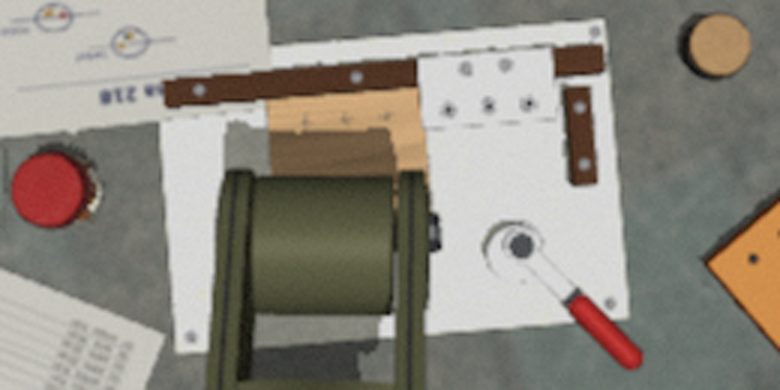

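The block lies flush along the fence, with its right end just short of the bush plate (crop x≈425) and its left edge at crop x≈270. I back off, lift and turn for the -y push.

{"name": "jog_arm", "arguments": {"moves": [{"travel": [-0.5, 0, 0], "turn": [0, 0, 0]}, {"travel": [-0.3, 0, -0.5], "turn": [0, 0, 0]}, {"travel": [0, 0, -0.9], "turn": [0, 0, 0]}, {"travel": [0, 0, -1], "turn": [0, 0, 0]}, {"travel": [0, 0, -0.6], "turn": [0, 0, -0.23]}, {"travel": [0, 0, 0], "turn": [0, 0, -0.23]}, {"travel": [0, 0, 0], "turn": [0, 0, -0.23]}, {"travel": [0, 0, 0], "turn": [0, 0, -0.23]}, {"travel": [0, 0, 0], "turn": [0, 0, -0.23]}, {"travel": [0, 0, 0], "turn": [0, 0, -0.23]}, {"travel": [0, 0, 0], "turn": [0, 0, -0.23]}, {"travel": [0, 0, 0], "turn": [0, 0, -0.23]}, {"travel": [0, 0, 0], "turn": [0, 0, -0.23]}, {"travel": [0, 0, 0], "turn": [0, 0, -0.23]}, {"travel": [0, 0, 0], "turn": [0, 0, -0.23]}, {"travel": [0, 0, 0], "turn": [0, 0, -0.23]}, {"travel": [0, 0, 0], "turn": [0, 0, -0.23]}, {"travel": [0, 0, 0], "turn": [0, 0, 0]}]}}

```text
time: 6.33
tcp_pos: [0.5221, 0.0625, 0.1692]
eef_rot: [3.141, 0.0, 1.676]
force: [-1.2, 0.4, -0.3]
grip_width: 0.501
finger_force: 0.0
```

```bash
python3 - <<'E'
from h import *
c=np.load("top0.npz")
print(w2j(ray(c,(180+268/3,195+115/3),.042)))
plan(-2,190,.093,90)
E
```

```text
[[ 33.33927177 153.30156211]]
units travel [3.19 2.77 3.05] turn [ 0.002  0.    -0.006] tcpjig [[-71.5 110.4]] [0.5221 0.0625 0.1692] F [-1.2  0.4 -0.3] 6.3333
```

{"name": "jog_arm", "arguments": {"moves": [{"travel": [0.8, 0.5, 0], "turn": [0, 0, 0]}, {"travel": [0.8, 0.75, 0], "turn": [0, 0, 0]}, {"travel": [0.8, 0.75, 0], "turn": [0, 0, 0]}, {"travel": [0.6, 0.75, 0], "turn": [0, 0, 0]}, {"travel": [0, 0, 0.5], "turn": [0, 0, 0]}, {"travel": [0, 0, 0.9], "turn": [0, 0, 0]}, {"travel": [0, 0, 0.8], "turn": [0, 0, 0]}, {"travel": [0, 0, 0.5], "turn": [0, 0, 0]}, {"travel": [0, 0, 0.35], "turn": [0, 0, 0]}, {"travel": [0, 0, 0], "turn": [0, 0, 0]}, {"travel": [-0.3, 0, 0], "turn": [0, 0, 0]}, {"travel": [-0.2, 0, 0], "turn": [0, 0, 0]}, {"travel": [-0.1, 0, 0], "turn": [0, 0, 0]}, {"travel": [-0.1, 0, 0], "turn": [0, 0, 0]}, {"travel": [0, 0, 0], "turn": [0, 0, 0]}]}}

```text
time: 7.58
tcp_pos: [0.585, 0.1263, 0.0938]
eef_rot: [3.14, -0.0, 1.673]
force: [0.3, 0.4, 0.1]
grip_width: 0.497
finger_force: 0.0
```

```bash
python3 - <<'E'
from h import *
plan(-2,66,.093,90)
E
```

```text
units travel [-4.04  0.03  0.03] turn [ 0.004 -0.    -0.011] tcpjig [[ -2.1 167.1]] [0.585  0.1263 0.0938] F [0.3 0.4 0.1] 7.5833
```

{"name": "jog_arm", "arguments": {"moves": [{"travel": [-0.1, 0, 0], "turn": [0, 0, -0.01]}, {"travel": [-0.2, 0, 0], "turn": [0, 0, 0]}, {"travel": [-0.2, 0, 0], "turn": [0, 0, 0]}, {"travel": [-0.2, 0, 0], "turn": [0, 0, 0]}, {"travel": [-0.2, 0, 0], "turn": [0, 0, 0]}, {"travel": [-0.2, 0, 0], "turn": [0, 0, 0]}, {"travel": [-0.2, 0, 0], "turn": [0, 0, 0]}, {"travel": [-0.2, 0, 0], "turn": [0, 0, 0]}, {"travel": [-0.2, 0, 0], "turn": [0, 0, 0]}, {"travel": [-0.2, 0, 0], "turn": [0, 0, 0]}, {"travel": [-0.2, 0, 0], "turn": [0, 0, 0]}, {"travel": [-0.2, 0, 0], "turn": [0, 0, 0]}, {"travel": [-0.2, 0, 0], "turn": [0, 0, 0]}, {"travel": [-0.2, 0, 0], "turn": [0, 0, 0]}, {"travel": [-0.2, 0, 0], "turn": [0, 0, 0]}, {"travel": [-0.2, 0, 0], "turn": [0, 0, 0]}, {"travel": [-0.2, 0, 0], "turn": [0, 0, 0]}, {"travel": [-0.2, 0, 0], "turn": [0, 0, 0]}, {"travel": [-0.1, 0, 0], "turn": [0, 0, 0]}, {"travel": [0, 0, 0], "turn": [0, 0, 0]}]}}

```text
time: 9.25
tcp_pos: [0.594, 0.0366, 0.0926]
eef_rot: [-3.141, 0.0, 1.679]
force: [0.6, 0.4, -0.6]
grip_width: 0.503
finger_force: 0.0
```

{"name": "jog_arm", "arguments": {"moves": [{"travel": [-0.1, 0, 0], "turn": [0, 0, 0]}, {"travel": [-0.1, 0, 0], "turn": [0, 0, 0]}, {"travel": [-0.1, 0, 0], "turn": [0, 0, 0]}, {"travel": [-0.1, 0, 0], "turn": [0, 0, 0]}, {"travel": [0, 0, 0], "turn": [0, 0, 0]}]}}

```text
time: 9.67
tcp_pos: [0.5949, 0.0283, 0.0926]
eef_rot: [-3.141, -0.003, 1.678]
force: [0.2, 5.5, -0.1]
grip_width: 0.502
finger_force: 2.9
```

```bash
python3 - <<'E'
from h import *
plan(-2,66,.093,90)
E
```

```text
units travel [-0.11  0.03 -0.02] turn [-0.    -0.006 -0.001] tcpjig [[-2.8 68.6]] [0.5949 0.0283 0.0926] F [ 0.2  5.5 -0.1] 9.6667
```

{"name": "jog_arm", "arguments": {"moves": [{"travel": [-0.06, 0, 0], "turn": [0, 0, 0]}, {"travel": [-0.06, 0, 0], "turn": [0, 0, 0]}, {"travel": [0, 0, 0], "turn": [0, 0, 0]}]}}

```text
time: 9.92
tcp_pos: [0.5949, 0.0279, 0.0926]
eef_rot: [-3.141, -0.008, 1.678]
force: [-0.4, 16.5, 0.9]
grip_width: 0.501
finger_force: 8.2
```

```bash
python3 - <<'E'
from h import *
from workcell import imaging
plan(-2,66,.093,90)
c=imaging.capture("top");d=imaging.capture("side")
a=cv2.resize(c["color"][195:325,180:440,::-1],(780,390),interpolation=cv2.INTER_CUBIC)
b=cv2.resize(d["color"][215:285,280:536,::-1],(780,210),interpolation=cv2.INTER_CUBIC)
cv2.imwrite("pics/p3.png",np.vstack([a,b]))
E
```

```text
units travel [-0.09  0.03 -0.02] turn [-0.001 -0.015 -0.002] tcpjig [[-2.8 68.2]] [0.5949 0.0279 0.0926] F [-0.4 16.5  0.9] 9.9167
```

View pics/p3.png

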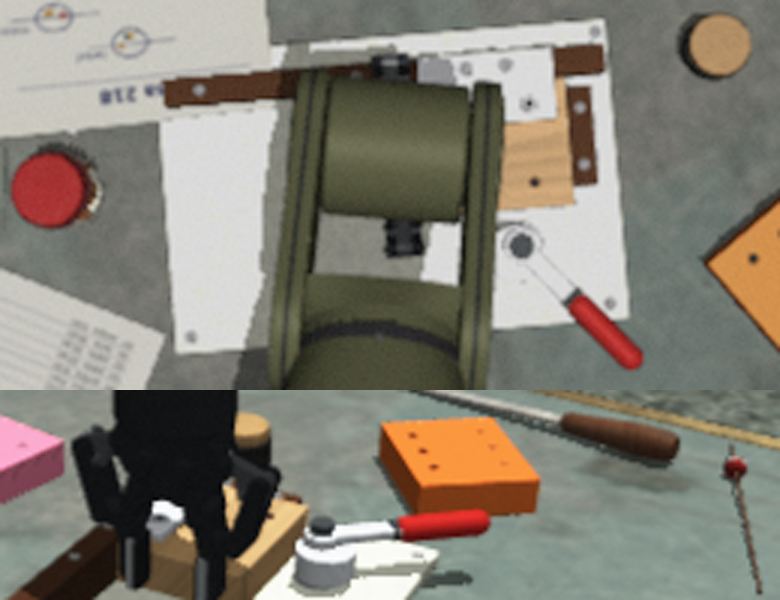

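The block sits against the end stop and under the bush plate; the lever is still open. I now retreat, close the fingers and head for the trailing side of the handle.

{"name": "jog_arm", "arguments": {"moves": [{"travel": [0.3, 0, 0], "turn": [0, 0, 0]}, {"travel": [0.4, 0, 0], "turn": [0, 0, 0]}, {"travel": [0, 0, -0.8], "turn": [0, 0, 0]}, {"travel": [0, 0, -1], "turn": [0, 0, 0]}, {"travel": [0, 0, -1], "turn": [0, 0, 0]}]}}

```text
time: 10.43
tcp_pos: [0.5927, 0.042, 0.1624]
eef_rot: [-3.139, 0.0, 1.68]
force: [-0.3, -0.2, 0.2]
grip_width: 0.505
finger_force: 0.0
```

{"name": "jog_arm", "arguments": {"jaw": 1, "moves": [{"travel": [0, 0, -0.5], "turn": [0, 0, -0.22]}, {"travel": [0, 0, 0], "turn": [0, 0, -0.22]}, {"travel": [0, 0, 0], "turn": [0, 0, -0.22]}, {"travel": [0, 0, 0], "turn": [0, 0, -0.22]}, {"travel": [0, 0, 0], "turn": [0, 0, -0.22]}, {"travel": [0, 0, 0], "turn": [0, 0, -0.2]}, {"travel": [0, 0, 0], "turn": [0, 0, 0]}]}}

```text
time: 11.02
tcp_pos: [0.5934, 0.0418, 0.1751]
eef_rot: [-3.141, 0.0, 2.361]
force: [0.2, -0.1, 1.2]
grip_width: 0.003
finger_force: 0.0
```

```bash
python3 - <<'E'
from h import *
plan(-111,-92,.105,129)
E
```

```text
units travel [-2.68 -7.75  2.81] turn [-0.001  0.001  0.003] tcpjig [[-2.8 82.2]] [0.5934 0.0418 0.1751] F [ 0.2 -0.1  1.2] 11.0167
```

{"name": "jog_arm", "arguments": {"moves": [{"travel": [-0.27, -0.775, 0], "turn": [0, 0, 0]}, {"travel": [-0.27, -0.775, 0], "turn": [0, 0, 0]}, {"travel": [-0.27, -0.775, 0], "turn": [0, 0, 0]}, {"travel": [-0.27, -0.775, 0], "turn": [0, 0, 0]}, {"travel": [-0.27, -0.775, 0], "turn": [0, 0, 0]}, {"travel": [-0.27, -0.775, 0], "turn": [0, 0, 0]}, {"travel": [-0.27, -0.775, 0], "turn": [0, 0, 0]}, {"travel": [-0.27, -0.775, 0], "turn": [0, 0, 0]}, {"travel": [-0.27, -0.775, 0], "turn": [0, 0, 0]}, {"travel": [-0.27, -0.775, 0], "turn": [0, 0, 0]}, {"travel": [0, 0, 0], "turn": [0, 0, 0]}, {"travel": [0, 0, 0.6], "turn": [0, 0, 0]}, {"travel": [0, 0, 0.8], "turn": [0, 0, 0]}, {"travel": [0, 0, 0.6], "turn": [0, 0, 0]}, {"travel": [0, 0, 0.4], "turn": [0, 0, 0]}, {"travel": [0, 0, 0.4], "turn": [0, 0, 0]}, {"travel": [0, 0, 0], "turn": [0, 0, 0]}]}}

```text
time: 12.43
tcp_pos: [0.5039, -0.1425, 0.1031]
eef_rot: [-3.14, -0.003, 2.359]
force: [-0.3, 0.2, -0.9]
grip_width: 0.001
finger_force: 0.0
```

```bash
python3 - <<'E'
from h import *
from workcell import imaging
plan(-111,-92,.105,129)
c=imaging.capture("top");d=imaging.capture("side")
im=c["color"]
a=cv2.resize(im[195:325,230:400,::-1],(510,390),interpolation=cv2.INTER_CUBIC)
b=cv2.resize(d["color"][215:285,330:500,::-1],(510,210),interpolation=cv2.INTER_CUBIC)
cv2.imwrite("pics/p4.png",np.vstack([a,b]))
hsv=cv2.cvtColor(im,cv2.COLOR_RGB2HSV).astype(int);H,S,V=[hsv[...,i] for i in range(3)]
m=(H>8)&(H<25)&(S>60)&(V>130);m[:,:300]=0;m[:,400:]=0;m[:200]=0;m[320:]=0
k=w2j(ray(c,big(m),.042));print("block",k.min(0),k.max(0),cv2.minAreaRect(k.astype(np.float32)))
E
```

```text
units travel [-0.04  0.01 -0.08] turn [-0.003 -0.006 -0.001] tcpjig [[-111.7  -91.3]] [ 0.5039 -0.1425  0.1031] F [-0.3  0.2 -0.9] 12.4333
block [-44.81985603 -54.96064783] [44.91413337 55.5673014 ] ((-0.06969451904296875, 0.4002799987792969), (110.527587890625, 89.32012176513672), 89.64187622070312)
```

View pics/p4.png

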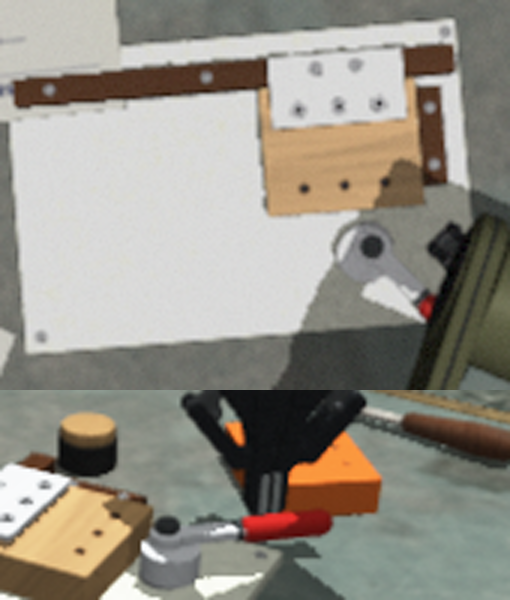

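The block is home and square: measured centre about (0,0), size 110×89 mm. The fingers stand on the trailing side of the handle. I start the push along the arc.

{"name": "jog_arm", "arguments": {"moves": [{"travel": [0.2, 0, -0.05], "turn": [0, 0, 0]}, {"travel": [0.15, 0, 0], "turn": [0, 0, 0]}, {"travel": [0.1, 0, 0], "turn": [0, 0, 0]}, {"travel": [0.1, 0, 0], "turn": [0, 0, 0]}, {"travel": [0.17, -0.037, 0], "turn": [0, 0, 0.1]}, {"travel": [0.17, -0.037, 0], "turn": [0, 0, 0.1]}, {"travel": [0.17, -0.037, 0], "turn": [0, 0, 0.1]}, {"travel": [0.17, -0.037, 0], "turn": [0, 0, 0.1]}, {"travel": [0.17, -0.037, 0], "turn": [0, 0, 0.1]}, {"travel": [0.17, -0.037, 0], "turn": [0, 0, 0.1]}]}}

```text
time: 13.37
tcp_pos: [0.4751, -0.1169, 0.1069]
eef_rot: [3.141, 0.001, 2.043]
force: [0.2, -0.3, 0.1]
grip_width: -0.002
finger_force: 0.5
```

```bash
python3 - <<'E'
from h import *
from workcell import arm
def st():
    s=arm.observe();p=w2j(s['tcp_pos'][:2])[0]-[-71.2,-15];a=s['eef_rot'][2]-A
    x=np.array([np.cos(a),np.sin(a)]);y=np.array([np.sin(a),-np.cos(a)])
    print("theta",np.rad2deg(a)+90,"d",-p@x,"r",-p@y,"F",s['force'].round(1),s['time'])
st()
E
```

```text
theta 200.86295521549292 d 21.055283080628616 r 79.02878820428344 F [ 0.2 -0.3  0.1] 13.3667
```

{"name": "jog_arm", "arguments": {"moves": [{"travel": [0.17, -0.037, 0], "turn": [0, 0, 0.1]}, {"travel": [0.17, -0.037, 0], "turn": [0, 0, 0.1]}, {"travel": [0.17, -0.037, 0], "turn": [0, 0, 0.1]}, {"travel": [0.17, -0.037, 0], "turn": [0, 0, 0.1]}, {"travel": [0.17, -0.037, 0], "turn": [0, 0, 0.1]}, {"travel": [0.17, -0.037, 0], "turn": [0, 0, 0.1]}, {"travel": [0.17, -0.037, 0], "turn": [0, 0, 0.1]}, {"travel": [0.17, -0.037, 0], "turn": [0, 0, 0.1]}, {"travel": [0.17, -0.037, 0], "turn": [0, 0, 0.1]}, {"travel": [0.17, -0.037, 0], "turn": [0, 0, 0.1]}, {"travel": [0.17, -0.037, 0], "turn": [0, 0, 0.1]}, {"travel": [0.17, -0.037, 0], "turn": [0, 0, 0.1]}, {"travel": [0.17, -0.037, 0], "turn": [0, 0, 0.1]}, {"travel": [0.17, -0.037, 0], "turn": [0, 0, 0.1]}, {"travel": [0.17, -0.037, 0], "turn": [0, 0, 0.1]}, {"travel": [0.17, -0.037, 0], "turn": [0, 0, 0.1]}, {"travel": [0.17, -0.037, 0], "turn": [0, 0, 0.1]}, {"travel": [0.17, -0.037, 0], "turn": [0, 0, 0.1]}, {"travel": [0, 0, 0], "turn": [0, 0, 0]}]}}

```text
time: 14.95
tcp_pos: [0.4568, -0.0432, 0.1066]
eef_rot: [3.141, -0.0, 1.103]
force: [-1.3, -0.4, 0.6]
grip_width: -0.001
finger_force: 0.0
```

```bash
cat >> h.py <<'E'
def st():
    from workcell import arm
    s=arm.observe();p=w2j(s['tcp_pos'][:2])[0]-[-71.2,-15];a=s['eef_rot'][2]-A
    x=np.array([np.cos(a),np.sin(a)]);y=np.array([np.sin(a),-np.cos(a)])
    print("theta",np.rad2deg(a)+90,"d",-p@x,"r",-p@y,"F",s['force'].round(1),s['finger_force'],s['time'])
E
python3 - <<'E'
from h import *
from workcell import imaging
st()
c=imaging.capture("top");d=imaging.capture("side")
a=cv2.resize(c["color"][195:325,230:400,::-1],(510,390),interpolation=cv2.INTER_CUBIC)
b=cv2.resize(d["color"][215:285,330:500,::-1],(510,210),interpolation=cv2.INTER_CUBIC)
cv2.imwrite("pics/p5.png",np.vstack([a,b]))
E
```

```text
theta 146.99446498509582 d 18.674873113736034 r 79.20127632828883 F [-1.3 -0.4  0.6] 0.0 14.95
```

View pics/p5.png

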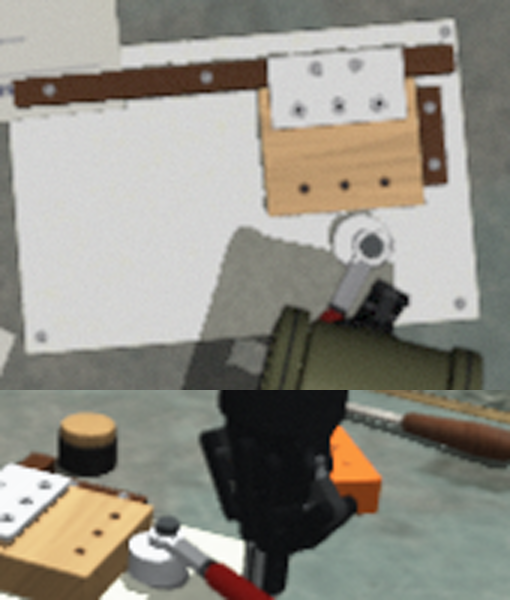

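The handle follows the fingertips and the block is still home. I continue, then slow down.

{"name": "jog_arm", "arguments": {"moves": [{"travel": [0.17, -0.037, 0], "turn": [0, 0, 0.1]}, {"travel": [0.17, -0.037, 0], "turn": [0, 0, 0.1]}, {"travel": [0.17, -0.037, 0], "turn": [0, 0, 0.1]}, {"travel": [0.17, -0.037, 0], "turn": [0, 0, 0.1]}, {"travel": [0.17, -0.037, 0], "turn": [0, 0, 0.1]}, {"travel": [0.17, -0.037, 0], "turn": [0, 0, 0.1]}, {"travel": [0.17, -0.037, 0], "turn": [0, 0, 0.1]}, {"travel": [0.17, -0.037, 0], "turn": [0, 0, 0.1]}, {"travel": [0.17, -0.037, 0], "turn": [0, 0, 0.1]}, {"travel": [0.17, -0.037, 0], "turn": [0, 0, 0.1]}, {"travel": [0.085, -0.019, 0], "turn": [0, 0, 0.05]}, {"travel": [0.085, -0.019, 0], "turn": [0, 0, 0.05]}, {"travel": [0.085, -0.019, 0], "turn": [0, 0, 0.05]}, {"travel": [0, 0, 0], "turn": [0, 0, 0]}]}}

```text
time: 16.22
tcp_pos: [0.4818, -0.0011, 0.1064]
eef_rot: [-3.141, 0.0, 0.502]
force: [-0.4, -0.1, -0.6]
grip_width: 0.003
finger_force: 0.1
```

{"name": "jog_arm", "arguments": {"moves": [{"travel": [0.085, -0.019, 0], "turn": [0, 0, 0.05]}, {"travel": [0.085, -0.019, 0], "turn": [0, 0, 0.05]}, {"travel": [0.085, -0.019, 0], "turn": [0, 0, 0.05]}, {"travel": [0, 0, 0], "turn": [0, 0, 0]}]}}

```text
time: 16.55
tcp_pos: [0.4868, 0.003, 0.1064]
eef_rot: [-3.141, 0.0, 0.423]
force: [-1.3, -0.5, 0.2]
grip_width: 0.001
finger_force: 0.2
```

```bash
python3 -c "
from h import *
st()"
```

```text
theta 108.05520318310015 d 18.053706101106677 r 79.60306333889581 F [-1.3 -0.5  0.2] 0.2196478983387351 16.55
```

{"name": "jog_arm", "arguments": {"moves": [{"travel": [0.085, -0.019, 0], "turn": [0, 0, 0.05]}, {"travel": [0.085, -0.019, 0], "turn": [0, 0, 0.05]}, {"travel": [0.085, -0.019, 0], "turn": [0, 0, 0.05]}, {"travel": [0.085, -0.019, 0], "turn": [0, 0, 0.05]}, {"travel": [0, 0, 0], "turn": [0, 0, 0]}]}}

```text
time: 16.97
tcp_pos: [0.4932, 0.0076, 0.1062]
eef_rot: [-3.141, 0.003, 0.319]
force: [-5.1, -2.3, 2.2]
grip_width: -0.001
finger_force: 2.3
```

{"name": "jog_arm", "arguments": {"moves": [{"travel": [0.085, -0.019, 0], "turn": [0, 0, 0.05]}, {"travel": [0.085, -0.019, 0], "turn": [0, 0, 0.05]}, {"travel": [0, 0, 0], "turn": [0, 0, 0]}]}}

```text
time: 17.22
tcp_pos: [0.4966, 0.0097, 0.1061]
eef_rot: [-3.141, 0.004, 0.267]
force: [-5.2, -2.4, 3.7]
grip_width: 0.001
finger_force: 3.0
```

```bash
python3 -c "
from h import *
st()"
```

```text
theta 99.07737515692861 d 19.018451182584887 r 79.71173518843983 F [-5.2 -2.4  3.7] 3.0057325959205627 17.2167
```

Clamping has begun at about 6 N. I continue in small steps.

{"name": "jog_arm", "arguments": {"moves": [{"travel": [0.085, -0.019, 0], "turn": [0, 0, 0.05]}, {"travel": [0.085, -0.019, 0], "turn": [0, 0, 0.05]}, {"travel": [0, 0, 0], "turn": [0, 0, 0]}]}}

```text
time: 17.47
tcp_pos: [0.4999, 0.0116, 0.106]
eef_rot: [-3.141, 0.006, 0.214]
force: [-6.8, -2.6, 4.8]
grip_width: 0.003
finger_force: 4.0
```

{"name": "jog_arm", "arguments": {"moves": [{"travel": [0.06, 0, 0], "turn": [0, 0, 0]}, {"travel": [0, 0, 0], "turn": [0, 0, 0]}]}}

```text
time: 17.63
tcp_pos: [0.501, 0.0119, 0.1059]
eef_rot: [-3.141, 0.007, 0.215]
force: [-10.2, -2.6, 5.6]
grip_width: 0.002
finger_force: 4.7
```

```bash
python3 -c "
from h import *
st()"
```

```text
theta 96.12522900379408 d 18.311629848861433 r 79.88408613351056 F [-10.2  -2.6   5.6] 4.724862277507782 17.6333
```

{"name": "jog_arm", "arguments": {"moves": [{"travel": [0.06, 0, 0], "turn": [0, 0, 0]}, {"travel": [0.06, 0, 0], "turn": [0, 0, 0]}, {"travel": [0, 0, 0], "turn": [0, 0, 0]}]}}

```text
time: 17.88
tcp_pos: [0.5021, 0.0122, 0.1055]
eef_rot: [-3.141, 0.013, 0.216]
force: [-16.2, -4.2, 12.7]
grip_width: -0.001
finger_force: 9.0
```

{"name": "jog_arm", "arguments": {"moves": [{"travel": [0.06, 0, 0], "turn": [0, 0, 0]}, {"travel": [0, 0, 0], "turn": [0, 0, 0]}]}}

```text
time: 18.05
tcp_pos: [0.5024, 0.0123, 0.1052]
eef_rot: [-3.14, 0.017, 0.216]
force: [-21.3, -6.6, 15.9]
grip_width: 0.001
finger_force: 11.3
```

```bash
python3 -c "
from h import *
st()"
```

```text
theta 96.17184619802521 d 16.753769986449704 r 79.95673904671241 F [-21.3  -6.6  15.9] 11.307569146156311 18.05
```

The lever is on its stop: force is rising with no motion. I retreat, lift and look.

{"name": "jog_arm", "arguments": {"moves": [{"travel": [-0.3, 0, 0], "turn": [0, 0, 0]}, {"travel": [-0.5, 0, 0], "turn": [0, 0, 0]}, {"travel": [-0.5, 0, -0.5], "turn": [0, 0, 0]}, {"travel": [0, 0, -1], "turn": [0, 0, 0]}, {"travel": [0, 0, -1], "turn": [0, 0, 0]}, {"travel": [0, 0, -1], "turn": [0, 0, 0]}, {"travel": [0, 0.8, -1], "turn": [0, 0, 0]}, {"travel": [0, 1, -1], "turn": [0, 0, 0]}, {"travel": [0, 1, 0], "turn": [0, 0, 0]}, {"travel": [0, 1, 0], "turn": [0, 0, 0]}, {"travel": [0, 1, 0], "turn": [0, 0, 0]}, {"travel": [0, 1, 0], "turn": [0, 0, 0]}, {"travel": [0, 1, 0], "turn": [0, 0, 0]}, {"travel": [0, 1, 0], "turn": [0, 0, 0]}, {"travel": [0, 1, 0], "turn": [0, 0, 0]}, {"travel": [0, 0, 0], "turn": [0, 0, 0]}, {"travel": [0, 0, 0], "turn": [0, 0, 0]}]}}

```text
time: 19.47
tcp_pos: [0.5223, -0.2096, 0.2439]
eef_rot: [-3.142, -0.0, 0.212]
force: [-0.0, 0.8, 0.3]
grip_width: -0.004
finger_force: 0.0
```

```bash
python3 - <<'E'
from h import *
from workcell import imaging
c=imaging.capture("top");im=c["color"]
cv2.imwrite("pics/p6.png",cv2.resize(im[195:345,180:440,::-1],None,fx=3,fy=3,interpolation=cv2.INTER_CUBIC))
hsv=cv2.cvtColor(im,cv2.COLOR_RGB2HSV).astype(int);H,S,V=[hsv[...,i] for i in range(3)]
roi=np.zeros(H.shape,bool);roi[200:320,300:400]=1
k=w2j(ray(c,big(roi&(H>8)&(H<25)&(S>60)&(V>130)),.042));print("block",cv2.minAreaRect(k.astype(np.float32)))
k=w2j(ray(c,big(roi&((H<6)|(H>172))&(S>150)&(V>110)),.0435));r=cv2.minAreaRect(k.astype(np.float32));print(r)
v=np.array(r[0])-[-71.2,-15];print("handle",np.hypot(*v),np.rad2deg(np.arctan2(v[1],v[0])))
E
```

```text
block ((0.012836456298828125, 0.3275489807128906), (90.32942199707031, 110.81697845458984), 0.10246210545301437)
((-78.11936950683594, 67.56887817382812), (14.729399681091309, 61.450103759765625), 4.885224342346191)
handle 82.8582966108802 94.79026148940963
```

View pics/p6.png

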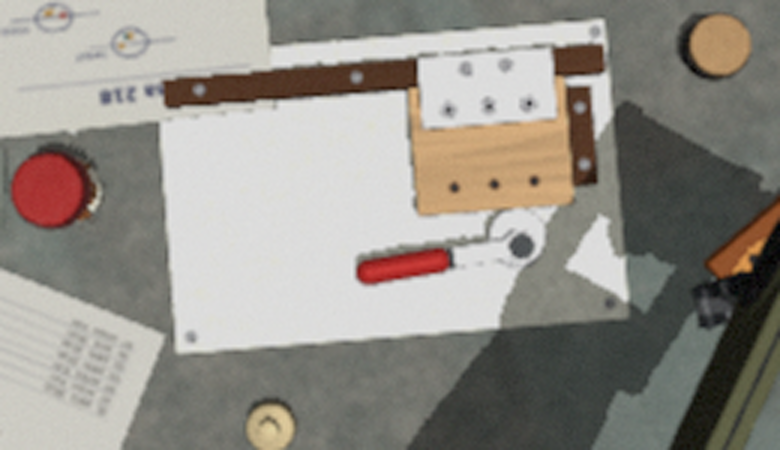

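The block is home and square, the handle is at 95° (its stop), the bystanders are where they were and the arm is clear.

```bash
python3 -c "
from workcell import order
print(order.job_done())"
```

```text
the job is handed in; nothing more can be done
None
```

I handed the job in at about 19.5 s: the final picture shows the block home and square against the fence and end stop, the cam lever on its stop (handle at 95°), the bystanders where they stood and the arm clear; the clamp force could not be read directly and the hand-in returned no verdict.

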